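# Lock the tea-cake tray with the hooked rod

### The job

Lock the loaded tea-cake tray: take the hooked rod from its wooden cradle, drop the hook into the red eye of the bolt between the two stacks and draw the bolt towards the robot until you feel it come hard against its hidden end stop; keep it pulled firmly there with 10 to 25 newtons for about a second, and never pull harder than 25 newtons. Then unhook, leaving the bolt in the yellow keeper, and lay the rod back in its cradle as you found it. Move the bolt only with the rod, and do not disturb the stacks or the other things on the table.

Things in the scene. Friction and masses are not known exactly. Their poses are not given: they have to be found in the camera images.
- rod: hooked rod, 0.3 kg, balanced at its origin, which lies on its axis. Dark wooden handle 24 mm wide (y), 30 mm tall (z), from x -100 to +40 mm: grip it across y at the origin. A 10 mm aluminium bar runs on along +x to 280 mm, where a 9 mm orange pin bends down (-z) to 40 mm below the axis. In the cradle the axis is level, 75 mm above the table, the pin hanging down
- hook_tip (a point): lower end of the rod's orange pin, at (280, 0, -40) mm in the rod's frame
- cradle: wooden rod cradle, fixed; origin on the table, x along the lying rod towards the hook. Base 270 x 70 x 12 mm, x -115 to +155. Rear U rest at x -70 (floor 60 mm high, 34 mm between cheeks, cheeks to 78) carries the handle; front U rest at x +120 (floor 70, 28 mm between cheeks, cheeks to 88) carries the bar. Rests are 20 mm long; all open above
- seat (a point): where the rod's origin lies when the rod is in the cradle: (0, 0, 75) mm in the cradle's frame
- hook_seat (a point): where the hook tip lies when the rod is in the cradle: (280, 0, 35) mm in the cradle's frame
- tray: loaded tray, fixed, 270 (x) x 500 (y) x 40 mm, wood slats on steel; origin on the table at its centre, -x edge facing the robot. Two stacks of tea cakes 184 mm across, tops 175 mm above the table, stand at (-10, +-147) mm; in the 110 mm lane between them, along the tray's x at y = 0, the bolt slides. Yellow keeper at the lane's front edge, top 81 mm above the table
- bolt: steel slide bolt in the tray's lane, sliding along the tray's x only. Origin: centre of its red eye, 98 mm above the table, a flat level frame of 8 mm round bar, clear opening 26 mm (x) by 34 mm (y), open above, empty down to 31 mm below its centre. Starts with the origin at x +20 to +48 mm in the tray's frame (y 0); its nose, 14 mm thick, ends at x -100 mm from the origin
- home_zone (a point): point in the tray's frame at (-20, 0, 98) mm. Pulled home, the bolt meets a hard, hidden end stop when its origin is within 8 mm of this point along the tray's x; where exactly differs from run to run and can only be felt. On the way it drags with about 4 to 5 N, and it stays where it is left
- top_left: top cake of the left (+y) stack on the tray: pressed dark tea, disc 184 mm across, 27 mm thick, lying loose; origin at the centre of its underside. Leave alone
- top_right: the same, on the right (-y) stack. Leave alone
- wrapped_cake: tea cake in white paper with a red dot, disc 184 mm across, 27 mm thick, loose on the table; origin at the centre of its underside. Leave alone
- cup: white tasting cup, 72 mm across, 50 mm tall, loose; origin at the centre of its underside. Leave alone
- tape: cardboard tape core standing on end, 90 mm across, 45 mm tall, loose; origin at the centre of its underside. Leave alone
- brush: sweeping brush lying on the table, loose. Leave alone

How it is judged:
On the way, in this order (a step that is already met when the one before it is completed fails the run):
1. the rod is lifted out of its cradle (z of rod in the frame of cradle above 0.11 m), for 0.1 s.
2. the bolt is at its end stop, standing still, and the rod pulls it there with 10 to 25 N, held for 0.5 s (x of bolt in the frame of tray below -0.009 m and linear speed of bolt below 0.005 m/s and contact force between rod and bolt between 10 and 25 N), for 0.5 s.
At the end, for the whole second after the job is handed in: the bolt is at rest with its nose in the keeper (eye centre at x below -8 mm in the tray's frame); the rod lies released and still in its cradle: its origin within 30 mm horizontally and 8 mm in height of the seat, its hook tip within 40 mm of where it lay (x of bolt in the frame of tray below -0.008 m and horizontal distance between rod and seat below 0.03 m and z of rod in the frame of seat between -0.008 and 0.008 m and distance between hook_tip and hook_seat below 0.04 m and linear speed of rod below 0.02 m/s and linear speed of bolt below 0.01 m/s); the robot touches nothing.
It fails at once if the rod pulls or pushes the bolt with more than 25 N (contact force between rod and bolt above 25 N).
It fails at once if the robot touches the bolt itself (contact force between any of the fingers, the arm and bolt above 0.5 N).
It fails at once if a bystander or a stack is disturbed (moved more than 15 mm) (distance of any of top_left, top_right, wrapped_cake, cup, tape, brush from where it was at the start of the episode above 0.015 m).
It also fails if it takes over 58 s, if anything falls off the work surface, if the arm or the gripper's body presses on something with over 40 N, if the wrist force passes 120 N, or if a joint passes its speed limit or range.

### The arm

A 6-joint arm with a two-finger parallel gripper is mounted at the origin on the work surface. World frame = base frame: x ahead of the robot, y to its left, z up, the work surface at z = 0. Lengths are in m, angles in rad, forces in N, time in s.
With the tool pointing down it reaches from about 0.25 to 0.725 m from the base axis. Payload 4 kg.
Tool frame: the origin (TCP) lies at the very end of the fingers, on their centre line; the grasp point (between the pads) lies behind it (arm.grip_point_offset is the z of the grasp point in the tool frame, in m); z points along the fingers, y is the line along which they close (so a half turn about z gives the same grasp; the last joint's range is limited). The gripper opens to 85 mm and grips with 20 to 120 N. Pads are 22 mm wide; open, the fingers measure 114 mm over their backs; the gripper's body (76 mm by 85 mm) begins 54 mm behind the grasp point. The pads swing forward as they close: fully open they stand 13 mm farther back than shut.
Start: joints at [-1.337, 0.241, 0.005, 1.335, 0, 1.571], TCP at [0.116, -0.486, 0.231] pointing down, gripper open.
Joint ranges: [-2.72, 2.72], [-1.05, 1.87], [-1.09, 1.28], [-1.99, 2.15], [-1.42, 1.44], [-3.14, 3.14]. Speed limits (rad/s): [2.79, 2.79, 3.14, 3.14, 3.14, 3.14].

### API

Orientations are given as a unit quaternion [w, x, y, z].
In Python, from plant import arm, cams, ticket gives the robot as it stands.
- The arm moves only by the tool play_rows, never from a script. Its argument "commands" is one flat list of numbers, 7 for each row, row after row: the finger opening in cm, from 0 to 8.54, then the shift along the tool's x, y, z in cm, then the turn, a rotation vector about the tool's x, y, z in degrees. In form: [fingers, dx, dy, dz, rx, ry, rz, fingers, dx, dy, dz, rx, ry, rz, ...]. A call has 1 to 12 rows; each row shifts and turns the commanded pose from where the row before left it, along the tool's axes as they then stand; what a row does not reach is not made up. A row lasts 1/10 s, in which the tool goes at most 50 mm and 8.59 degrees, less where a joint would pass 70% of its speed; a pose out of reach is approached as far as the arm can. A call with a gripper value outside its range is refused whole. The fingers move at their own pace and stop on an object; the grip force is fixed at half the most. Time passes only in rows, so rows that do not move let the fingers close. It gives the time, the measured TCP pose, the force, the opening and the grip force at its end, in the units of the state.
- arm.get_obs(): the state, without advancing time (a new reading comes with each control period).
- cams.read_camera(name): name is "scene" or "top" or "wrist"; returns (picture, depth): 384x512x3 uint8, red, green, blue; 384x512 float32, m along the optical axis (not along the pixel's ray), 0 where there is no reading.
- cams.get_calibration(name): a dict with "camera_matrix" (3x3 intrinsics, pixels), "R" (3x3) and "t" (3): a world point X has camera coordinates R X + t; the wrist camera has in their place "tool_from_camera" (4x4, takes a point from camera to tool coordinates, whose origin is the TCP and whose axes are the flange's). Camera axes: x right, y down, z forward; pixel columns grow to the right and rows downward; lengths in m; the calibration is good to about 2 mm. A picture is of the moment at which its call begins: read the wrist's pose just before it. get_calibration takes no time and is no camera call.
- ticket.finish_job(): hands the job in; it is judged then, once.
The state is a dict: "time": time; "joints": joint angles; "joint_vel": joint speeds; "tau": joint torques, N m; "tcp_pos": TCP position; "eef_rot": TCP orientation; "contact_force": force on the tool from outside, world axes, zero at the start; "wrist_torque": the same for the moment, N m; "grip_width": finger opening in m; "grip_force": force on a finger pad.
Only numpy, scipy, OpenCV 4.12 (cv2) and the standard library are available. Lean on these libraries where they do the work, as an engineer would, in place of code of your own. Each camera call takes 0.05 s, during which the arm holds its last target. There are 200 camera calls.

## Working session

There is one attempt and no reset: what is moved stays moved. The work goes in short steps, Python scripts to look and compute and a tool call to move; the robot and the scene stay as the last step left them, time stands still between calls to the robot, and variables do not carry over. Pictures are saved under pics/ and viewed, at most 12 in all, crops included, and the job is handed in when it is done.

Besides the shell and the picture viewer there is one more tool, called after "Call:" as name(argument=value, ...) on one line, values as JSON. play_rows: Moves the arm, as the interface text tells. Its arguments: {"type":"object","properties":{"commands":{"type":"array"}},"required":["commands"]}

```bash
mkdir -p pics; ls; python3 - <<'E'
from plant import arm,cams
import cv2,numpy as np
o=arm.get_obs();print({k:np.round(v,3) for k,v in o.items()},arm.grip_point_offset)
ims=[]
for n in("scene","top"):
    p,d=cams.read_camera(n);c=cams.get_calibration(n);np.savez(f"{n}.npz",p=p,d=d,K=c["camera_matrix"],R=c["R"],t=c["t"])
    cv2.imwrite(f"pics/{n}.png",p[:,:,::-1]); print(n,c["camera_matrix"],c["R"],c["t"])
print(cams.get_calibration("wrist"))
E
```

```text
pics
{'time': np.float64(0.0), 'joints': array([-1.337,  0.241,  0.004,  1.335,  0.   ,  1.571]), 'joint_vel': array([ 0.   ,  0.001, -0.001,  0.001, -0.   ,  0.002]), 'tau': array([ 0.0000e+00, -3.7231e+01,  2.5241e+01,  1.7000e-02,  0.0000e+00,
       -0.0000e+00]), 'tcp_pos': array([ 0.116, -0.486,  0.23 ]), 'eef_rot': array([-0.001,  0.993,  0.117, -0.   ]), 'contact_force': array([0.279, 0.053, 0.094]), 'wrist_torque': array([0.009, 0.016, 0.008]), 'grip_force': np.float64(0.0), 'grip_width': np.float64(0.086)} -0.0187
scene [[368.83246665   0.         252.88980932]
 [  0.         368.83246665 192.83362468]
 [  0.           0.           1.        ]] [[-0.21429637  0.97646651  0.0242944 ]
 [ 0.53529849  0.13820908 -0.83327893]
 [-0.81702668 -0.1655639  -0.55231875]] [ 0.1228436  -0.20980355  1.73160396]
top [[409.47003023   0.         261.08891237]
 [  0.         409.47003023 184.77631185]
 [  0.           0.           1.        ]] [[-0.00143071 -0.99992403 -0.01224245]
 [-0.98565262  0.00347637 -0.16875078]
 [ 0.16878052  0.01182537 -0.98558272]] [0.00630382 0.58842512 1.48819374]
{'camera_matrix': array([[322.48608633,   0.        , 253.93821289],
       [  0.        , 322.48608633, 191.40158425],
       [  0.        ,   0.        ,   1.        ]]), 'tool_from_camera': array([[ 3.75285981e-04, -9.60256914e-01, -2.79117392e-01,
         7.10884974e-02],
       [ 9.99999659e-01,  5.65765093e-04, -6.01875747e-04,
         1.15013528e-03],
       [ 7.35870225e-04, -2.79117071e-01,  9.60256798e-01,
        -1.41956503e-01],
       [ 0.00000000e+00,  0.00000000e+00,  0.00000000e+00,
         1.00000000e+00]])}
```

View pics/scene.png

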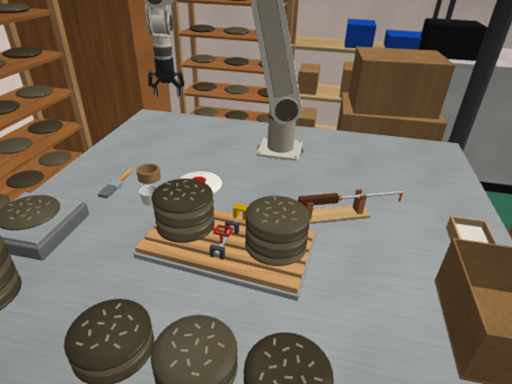

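View pics/top.png

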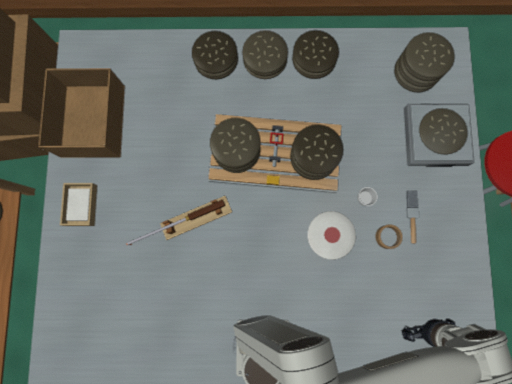

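The scene view shows the tray with its red eye near (222,231) and the rod running (300,200)-(402,196). In the top view the eye is near (277,138), the keeper (273,180), the handle (207,210) and the pin (130,243). Next I'll take measurements and enlarged crops.

```bash
cat > h.py <<'E'
import numpy as np,cv2
def ray(c,u,v,z):
    d=c["R"].T@np.linalg.solve(c["K"],np.array([u,v,1.])); o=-c["R"].T@c["t"]
    return o+d*(z-o[2])/d[2]
def pix(c,X):
    q=c["K"]@(c["R"]@np.asarray(X)+c["t"]); return q[:2]/q[2]
def mask(p,hlo,hhi,s=130,v=80,roi=None):
    h=cv2.cvtColor(p,cv2.COLOR_RGB2HSV).astype(int)
    H=h[...,0]; m=((H>=hlo)&(H<=hhi) if hlo<=hhi else (H>=hlo)|(H<=hhi))&(h[...,1]>s)&(h[...,2]>v)
    if roi: k=np.zeros_like(m);k[roi[1]:roi[3],roi[0]:roi[2]]=1;m&=k
    return m
E
python3 - <<'E'
from h import *
t=np.load("top.npz");s=np.load("scene.npz")
print(t["R"].shape)
def rep(n,c,m,z):
    v,u=np.nonzero(m); print(n,len(u),u.min() if len(u) else 0,u.max() if len(u) else 0,v.min() if len(u) else 0,v.max() if len(u) else 0)
    if len(u): 
        a=(u.min()+u.max())/2;b=(v.min()+v.max())/2
        print("  box-centre",ray(c,a,b,z).round(4),"mean",ray(c,u.mean(),v.mean(),z).round(4))
rep("eye top",t,mask(t["p"],172,6,150,110,(255,120,300,155)),.1)
rep("eye scn",s,mask(s["p"],172,6,150,110,(205,220,240,245)),.1)
rep("keeper top",t,mask(t["p"],18,32,170,140,(260,170,290,190)),.08)
rep("keeper scn",s,mask(s["p"],18,32,170,140,(225,200,255,222)),.08)
rep("pin top",t,mask(t["p"],2,18,150,100,(118,230,145,255)),.06)
rep("pin scn",s,mask(s["p"],2,18,150,100,(390,185,412,205)),.06)
rep("handle top",t,mask(t["p"],0,12,110,20,(165,195,235,238)),.085)
a=cv2.resize(t["p"][100:260,110:350],None,fx=3.3,fy=3.3,interpolation=cv2.INTER_CUBIC)
cv2.imwrite("pics/tc.png",a[:,:,::-1])
a=cv2.resize(s["p"][170:290,130:410],None,fx=2.85,fy=2.85,interpolation=cv2.INTER_CUBIC)
cv2.imwrite("pics/sc.png",a[:,:,::-1])
E
```

```text
(3, 3)
eye top 59 270 282 133 143
  box-centre [ 0.7555 -0.0512  0.1   ] mean [ 0.7552 -0.0515  0.1   ]
eye scn 112 214 232 225 242
  box-centre [ 0.7756 -0.0452  0.1   ] mean [ 0.7653 -0.0484  0.1   ]
keeper top 87 267 278 176 183
  box-centre [ 0.6029 -0.0376  0.08  ] mean [ 0.6034 -0.038   0.08  ]
keeper scn 82 234 247 204 217
  box-centre [ 0.6297 -0.0301  0.08  ] mean [ 0.6179 -0.0362  0.08  ]
pin top 0 0 0 0 0
pin scn 12 399 401 194 200
  box-centre [0.3865 0.4892 0.06  ] mean [0.3848 0.4894 0.06  ]
handle top 217 168 223 201 231
  box-centre [0.4683 0.2427 0.085 ] mean [0.4904 0.2064 0.085 ]
```

View pics/tc.png

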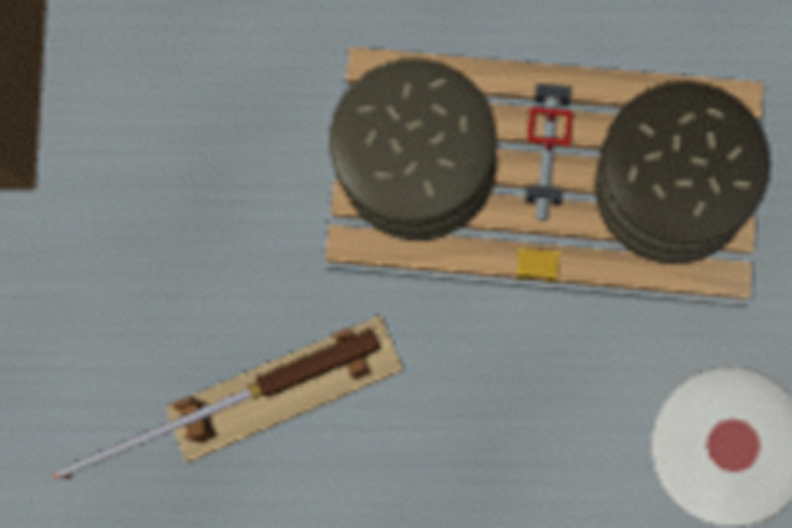

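View pics/sc.png

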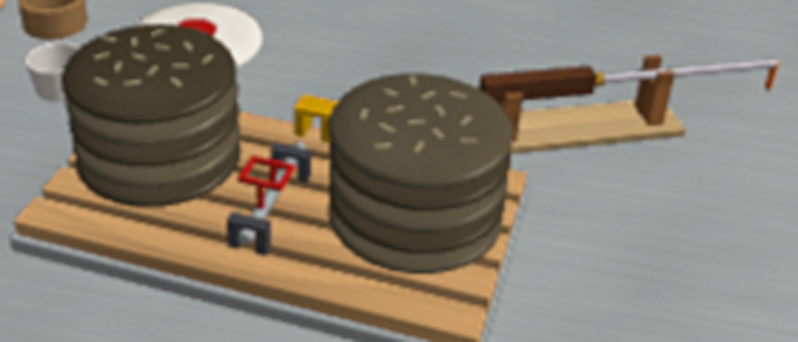

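Call:
play_rows(commands=[8.5,0,0,0,0,0,5,8.5,0,0,0,0,0,0])

```text
time: 0.3
tcp_pos: [0.1158, -0.4861, 0.2308]
eef_rot: [-0.001, 0.997, 0.073, -0.0]
contact_force: [0.6, 0.1, 0.5]
grip_width: 0.0853
grip_force: 0.0
```

```bash
cat >> h.py <<'E'
from scipy.spatial.transform import Rotation as Ro
def pose(o):
    q=np.array(o["eef_rot"]); return Ro.from_quat(q[[1,2,3,0]]),np.array(o["tcp_pos"])
def down(yaw): # tool x at world yaw (deg), z down
    a=np.radians(yaw); x=np.array([np.cos(a),np.sin(a),0]);z=np.array([0,0,-1.]);return Ro.from_matrix(np.c_[x,np.cross(z,x),z])
def go(o,yaw,X):
    R,p=pose(o); r=(R.inv()*down(yaw)).as_rotvec(degrees=True); d=R.inv().apply(np.asarray(X)-p)*100
    x=R.apply([1,0,0]); print("now",p.round(4),"yaw",np.degrees(np.arctan2(x[1],x[0])).round(2),"tilt",R.apply([0,0,1]).round(4),"| shift cm",d.round(2),"rot deg",r.round(2))
E
python3 - <<'E'
from h import *
from plant import arm
o=arm.get_obs();print(np.degrees(o["joints"]))
t=np.load("top.npz");s=np.load("scene.npz")
A=ray(t,224.8,203.3,.085);B=ray(t,127.5,243.5,.078);A2=ray(s,299.5,200.5,.08);B2=ray(s,401.9,192.5,.078);F=ray(t,110+258/3.3,100+388/3.3,.085)
print(A,A2,B,B2,F)
B=(B+B2)/2;
d=B-A;d[2]=0;L=np.hypot(*d[:2]);print("len",L,"yaw",np.degrees(np.arctan2(d[1],d[0])))
O=B-d/L*.28;print("origin",O)
go(o,np.degrees(np.arctan2(d[1],d[0]))-180,[O[0],O[1],.20])
E
```

```text
[-7.66025852e+01  1.38129509e+01  2.45178904e-01  7.64990684e+01
  2.91610266e-04  9.49924692e+01]
[0.51440311 0.1368409  0.085     ] [0.5263202  0.14728647 0.08      ] [0.3700797 0.4875559 0.078    ] [0.38423787 0.4916291  0.078     ] [0.4626479  0.26915196 0.085     ]
len 0.3785098347474641 yaw 111.25941335616342
origin [0.47868431 0.22864697 0.078     ]
now [ 0.1158 -0.4861  0.2308] yaw 8.4 tilt [-3.0e-04  1.1e-03 -1.0e+00] | shift cm [ 46.35 -65.39   3.15] rot deg [-5.000e-02  5.000e-02  7.715e+01]
```

Call:
play_rows(commands=[8.5,0,0,0,0,0,-8.5,8.5,0,0,0,0,0,-8.5,8.5,0,0,0,0,0,-8.5,8.5,0,0,0,0,0,-8.5,8.5,0,0,0,0,0,-8.5,8.5,0,0,0,0,0,-8.5,8.5,0,0,0,0,0,-8.5,8.5,0,0,0,0,0,-8.5,8.5,0,0,0,0,0,-8.5,8.5,0,0,0,0,0,-8.5,8.5,0,0,0,0,0,-8.5,8.5,0,0,0,0,0,-8.5])

```text
time: 1.5
tcp_pos: [0.1158, -0.4862, 0.231]
eef_rot: [-0.0, 0.567, 0.823, 0.0]
contact_force: [-0.7, 0.2, -0.0]
grip_width: 0.085
grip_force: 0.0
```

Call:
play_rows(commands=[8.5,0,0,0,0,0,-8.5,8.5,0,0,0,0,0,-8.5,8.5,0,0,0,0,0,-8.5,8.5,0,0,0,0,0,-8.5,8.5,0,0,0,0,0,-8.5,8.5,0,0,0,0,0,-8.5])

```text
time: 2.1
tcp_pos: [0.1158, -0.4862, 0.231]
eef_rot: [-0.0, 0.158, 0.987, 0.0]
contact_force: [0.0, -0.4, -0.3]
grip_width: 0.0847
grip_force: 0.0
```

```bash
python3 - <<'E'
from h import *
from plant import arm
o=arm.get_obs();print(np.degrees(o["joints"]))
go(o,-68.7,[.4787,.2286,.20])
E
```

```text
[-7.66062648e+01  1.38014078e+01  2.62588267e-01  7.65031110e+01
  4.83350214e-04 -5.84651477e+01]
now [ 0.1158 -0.4862  0.231 ] yaw 161.86 tilt [-2.e-04  7.e-04 -1.e+00] | shift cm [-12.23  79.22   3.15] rot deg [ 4.0000e-02  3.0000e-02 -1.2944e+02]
```

Call:
play_rows(commands=[8.5,-0.68,4.4,0,0,0,0,8.5,-0.68,4.4,0,0,0,0,8.5,-0.68,4.4,0,0,0,0,8.5,-0.68,4.4,0,0,0,0,8.5,-0.68,4.4,0,0,0,0,8.5,-0.68,4.4,0,0,0,0,8.5,-0.68,4.4,0,0,0,0,8.5,-0.68,4.4,0,0,0,0,8.5,-0.68,4.4,0,0,0,0])

```text
time: 3.0
tcp_pos: [0.3005, -0.129, 0.2314]
eef_rot: [0.0, 0.161, 0.987, -0.0]
contact_force: [0.5, -0.8, 0.2]
grip_width: 0.0853
grip_force: 0.0
```

Call:
play_rows(commands=[8.5,-0.68,4.4,0,0,0,0,8.5,-0.68,4.4,0,0,0,0,8.5,-0.68,4.4,0,0,0,0,8.5,-0.68,4.4,0,0,0,0,8.5,-0.68,4.4,0,0,0,0,8.5,-0.68,4.4,0,0,0,0,8.5,-0.68,4.4,0,0,0,0,8.5,-0.68,4.4,0,0,0,0,8.5,-0.68,4.4,0,0,0,0])

```text
time: 3.9
tcp_pos: [0.4849, 0.227, 0.231]
eef_rot: [-0.0, 0.16, 0.987, -0.0]
contact_force: [0.5, 0.1, 0.7]
grip_width: 0.085
grip_force: 0.0
```

Call:
play_rows(commands=[8.5,0,0,0,0,0,-8.1,8.5,0,0,0,0,0,-8.1,8.5,0,0,0,0,0,-8.1,8.5,0,0,0,0,0,-8.1,8.5,0,0,0,0,0,-8.1,8.5,0,0,0,0,0,-8.1,8.5,0,0,0,0,0,-8.1,8.5,0,0,0,0,0,-8.1])

```text
time: 4.7
tcp_pos: [0.4843, 0.2251, 0.2309]
eef_rot: [-0.0, -0.396, 0.918, -0.0]
contact_force: [0.1, -0.3, -0.5]
grip_width: 0.0849
grip_force: 0.0
```

Call:
play_rows(commands=[8.5,0,0,0,0,0,-8.1,8.5,0,0,0,0,0,-8.1,8.5,0,0,0,0,0,-8.1,8.5,0,0,0,0,0,-8.1,8.5,0,0,0,0,0,-8.1,8.5,0,0,0,0,0,-8.1,8.5,0,0,0,0,0,-8.1,8.5,0,0,0,0,0,-8.1,8.5,0,0,0,0,0,0])

```text
time: 5.6
tcp_pos: [0.4843, 0.2251, 0.231]
eef_rot: [0.0, 0.824, -0.566, -0.0]
contact_force: [0.4, 0.2, -0.3]
grip_width: 0.0854
grip_force: 0.0
```

```bash
python3 - <<'E'
from h import *
from plant import arm,cams
o=arm.get_obs();print(np.degrees(o["joints"]).round(1))
p,d=cams.read_camera("wrist");c=cams.get_calibration("wrist")
T=np.eye(4);R,x=pose(o);T[:3,:3]=R.as_matrix();T[:3,3]=x;W=T@c["tool_from_camera"]
np.savez("w1.npz",p=p,d=d,K=c["camera_matrix"],R=W[:3,:3].T,t=-W[:3,:3].T@W[:3,3])
cv2.imwrite("pics/w1.png",p[:,:,::-1]); go(o,-68.7,[.4787,.2286,.20])
E
```

```text
[ 24.9  17.7   5.5  77.9   0.  -86.1]
now [0.4843 0.2251 0.231 ] yaw -68.94 tilt [-7.e-04 -3.e-04 -1.e+00] | shift cm [-0.53  0.4   3.1 ] rot deg [ 0.04 -0.   -0.24]
```

View pics/w1.png

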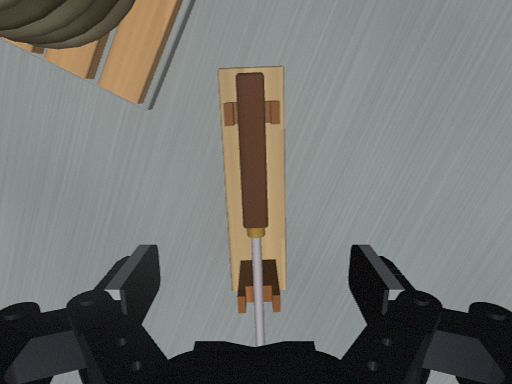

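The wrist view shows the handle from (250,73) to (256,228), with the bar running down to (261,345). The fingers are well clear on both sides.

```bash
python3 - <<'E'
from h import *
from plant import arm
w=np.load("w1.npz")
m=mask(w["p"],0,12,110,20,(225,60,290,240)).astype(np.uint8)
n,l,st,ce=cv2.connectedComponentsWithStats(m);k=1+st[1:,4].argmax();print(st[k])
mm=(l==k); v,u=np.nonzero(mm)
mid=[(u[v==r].mean(),r) for r in range(st[k][1]+4,st[k][1]+st[k][3]-4) if r<100 or r>130]
P=np.array([ray(w,a,b,.09) for a,b in mid]); c=P.mean(0);dv=np.linalg.svd(P-c)[2][0]
if dv[1]<0: dv=-dv
top,bot=ray(w,(u.mean()),st[k][1],.09),ray(w,u.mean(),st[k][1]+st[k][3],.09)
a,b=(top-c)@dv,(bot-c)@dv; print("len",b-a,"depth top",np.median(w["d"][mm]))
A=c+dv*a;print("axis line",c,dv,"yaw",np.degrees(np.arctan2(dv[1],dv[0])))
O=c+dv*(b-.04);O2=c+dv*(a+.1);print(O,O2); O=(O+O2)/2
end=O+dv*.28;print("pred bend",end, "bar pix",ray(w,260.5,335,.08), "line at that",c+dv*((ray(w,260.5,335,.08)-c)@dv))
go(arm.get_obs(),np.degrees(np.arctan2(dv[1],dv[0]))-180,[O[0],O[1],.075-.0187])
E
```

```text
[ 235   74   33  154 3635]
len 0.13700588518879214 depth top 0.28458694
axis line [0.49113037 0.20926978 0.09      ] [-3.89233681e-01  9.21139046e-01  2.17570164e-17] yaw 112.90682522632352
[0.48194674 0.23100327 0.09      ] [0.48078133 0.23376126 0.09      ]
pred bend [0.3723786 0.4903012 0.09     ] bar pix [0.41430083 0.38672437 0.08      ] line at that [0.4158662  0.38738583 0.09      ]
now [0.4844 0.2251 0.231 ] yaw -69.1 tilt [-6.e-04 -3.e-04 -1.e+00] | shift cm [-7.900e-01  1.000e-02  1.747e+01] rot deg [ 0.04 -0.   -2.  ]
```

Call:
play_rows(commands=[8.5,0,0,0,0,0,-1.8,8.5,-0.8,0,0,0,0,0,8.5,0,0,3.8,0,0,0,8.5,0,0,3.8,0,0,0,8.5,0,0,3.8,0,0,0,8.5,0,0,3.8,0,0,0,8.5,0,0,2.5,0,0,0,8.5,0,0,0,0,0,0])

```text
time: 6.45
tcp_pos: [0.4779, 0.2314, 0.0504]
eef_rot: [0.004, 0.833, -0.554, -0.002]
contact_force: [-1.5, 0.2, 1.0]
grip_width: 0.0851
grip_force: 0.0
```

Call:
play_rows(commands=[0,0,0,0,0,0,0,0,0,0,0,0,0,0,0,0,0,0,0,0,0,0,0,0,0,0,0,0,0,0,0,0,0,0,0,0,0,0,0,0,0,0])

```text
time: 7.05
tcp_pos: [0.4824, 0.2331, 0.0558]
eef_rot: [-0.001, 0.833, -0.553, 0.001]
contact_force: [-0.4, -0.5, 6.7]
grip_width: 0.0231
grip_force: 60.3
```

Call:
play_rows(commands=[0,0,0,-1,0,0,0,0,0,0,-2,0,0,0,0,0,0,-4,0,0,0,0,0,0,-4,0,0,0,0,0,0,-4,0,0,0,0,0,0,-4,0,0,0,0,0,0,-1,0,0,0,0,0,0,0,0,0,0])

```text
time: 7.85
tcp_pos: [0.4821, 0.2328, 0.2559]
eef_rot: [-0.001, 0.833, -0.553, 0.001]
contact_force: [-0.5, 0.4, -4.0]
grip_width: 0.0233
grip_force: 59.6
```

```bash
python3 - <<'E'
from h import *
from plant import arm,cams
o=arm.get_obs();print(o["contact_force"].round(1),o["wrist_torque"].round(2),o["grip_width"])
s=np.load("scene.npz")
p,d=cams.read_camera("scene");np.savez("s2.npz",p=p,d=d,K=s["K"],R=s["R"],t=s["t"])
m=mask(p,2,18,150,100,(330,120,480,220));v,u=np.nonzero(m);print(len(u),u.min(),u.max(),v.min(),v.max(),np.median(d[m]))
R,x=pose(o)
for P in([-.28,0,-.0187],[-.28,0,.0213]):
    X=R.apply(P)+x;print("pred",X,pix(s,X))
# eye by depth, both views
for n,z in(("top",0),("scene",0)):
    c=np.load(n+".npz");roi=(255,120,300,155) if n=="top" else (205,220,240,245)
    m=mask(c["p"],172,6,150,110,roi);v,u=np.nonzero(m);D=c["d"][v,u]
    X=(c["R"].T@(np.linalg.solve(c["K"],np.c_[u,v,np.ones(len(u))].T)*D-c["t"][:,None])).T
    X=X[(X[:,2]>.088)&(X[:,2]<.112)];print(n,len(X),X.mean(0),X.min(0),X.max(0))
go(o,175,[.4735,-.027,.25])
E
```

```text
[-0.5  0.4 -4. ] [ 0.01 -0.02  0.03] 0.02331366729004052
101 357 417 142 213 1.2760125
pred [0.37359041 0.49094865 0.27463795] [416.33686602 140.04067244]
pred [0.37371365 0.49100785 0.23463819] [413.09528838 151.13298341]
top 54 [ 0.75404081 -0.05201861  0.10076378] [ 0.7358418  -0.07351685  0.09335995] [ 0.77624532 -0.02893618  0.10676675]
scene 95 [ 0.76177507 -0.04969822  0.09917712] [ 0.73806755 -0.07381387  0.08839134] [ 0.78118388 -0.02654642  0.10489425]
now [0.4821 0.2328 0.2559] yaw -67.21 tilt [ 0.0031  0.0015 -1.    ] | shift cm [23.62 10.86  0.55] rot deg [-1.1000e-01  2.1000e-01  1.1779e+02]
```

Call:
play_rows(commands=[0,0,0,0,0,0,4,0,0,0,0,0,0,8,0,0,0,0,0,0,8.4,0,0,0,0,0,0,8.4,0,0,0,0,0,0,8.4,0,0,0,0,0,0,8.4,0,0,0,0,0,0,8.4,0,0,0,0,0,0,8.4,0,0,0,0,0,0,8.4,0,0,0,0,0,0,8.4,0,0,0,0,0,0,8.4,0,0,0,0,0,0,8.4])

```text
time: 9.1
tcp_pos: [0.4798, 0.2317, 0.2507]
eef_rot: [-0.003, -0.143, 0.99, -0.001]
contact_force: [-0.4, -0.6, -3.5]
grip_width: 0.0231
grip_force: 59.4
```

Call:
play_rows(commands=[0,0,0,0,0,0,8.4,0,0,0,0,0,0,8,0,0,0,0,0,0,4,0,-0.2,-3.7,0,0,0,0,0,-0.2,-3.7,0,0,0,0,0,-0.2,-3.7,0,0,0,0,0,-0.2,-3.7,0,0,0,0,0,-0.2,-3.7,0,0,0,0,0,-0.2,-3.7,0,0,0,0,0,-0.2,-3.7,0,0,0,0,0,0,0,0,0,0,0])

```text
time: 10.2
tcp_pos: [0.4771, -0.0307, 0.2512]
eef_rot: [-0.003, 0.035, 0.999, -0.001]
contact_force: [0.0, 0.0, -3.0]
grip_width: 0.0233
grip_force: 60.1
```

```bash
cat > look.py <<'E'
from h import *
from plant import arm,cams
import sys
o=arm.get_obs();R,x=pose(o);out=[]
for n in("top","scene"):
    c=dict(np.load(n+".npz"));c["p"],_=cams.read_camera(n)
    T=R.apply([-.28,0,.0213])+x;A=R.apply([-.28,0,-.0187])+x
    print(n,"tip",T.round(4),pix(c,T).round(1),"bend",pix(c,A).round(1))
    X=np.array([.755,-.0515,.1]);u,v=pix(c,X).astype(int)
    f=6;im=cv2.resize(c["p"][v-45:v+20,u-33:u+33],None,fx=f,fy=f,interpolation=cv2.INTER_CUBIC);print("crop origin",u-33,v-45);out.append(im)
cv2.imwrite(f"pics/{sys.argv[1]}.png",np.hstack(out)[:,:,::-1]);go(o,175,[.4735,-.027,.25])
print(o["time"],np.degrees(o["joints"]).round(1),o["contact_force"].round(1))
E
python3 look.py l1
```

```text
top tip [ 0.7563 -0.05    0.2281] [276.5 127.2] bend [276.8 123.3]
crop origin 243 93
scene tip [ 0.7563 -0.05    0.2281] [222.3 192.1] bend [222.  179.5]
crop origin 189 183
now [ 0.4771 -0.0307  0.2512] yaw 176.04 tilt [-0.0063 -0.0014 -1.    ] | shift cm [0.38 0.34 0.12] rot deg [-0.11 -0.35  1.04]
10.2 [-3.6 11.1 -0.2 79.1 -0.1  0.4] [ 0.  0. -3.]
```

View pics/l1.png

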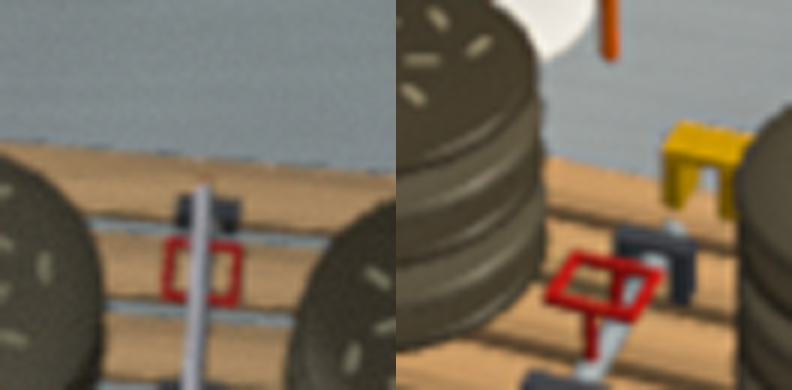

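The rod hovers level over the eye. In the top view the bend is at about (276.8,124.3) and the eye centre at (276.8,138.3). In the scene view the tip is at (224.5,192.7) and the eye at (223.8,230.0).

```bash
python3 - <<'E'
from h import *
from plant import arm
t=np.load("top.npz");s=np.load("scene.npz");R,x=pose(arm.get_obs())
Et,Es=ray(t,276.8,138.3,.1),ray(s,223.8,230,.1)
Ht=ray(t,276.8,124.8,.2695);Hs=ray(s,224.5,192.2,.2285)
print("eye",Et,Es,"hook",Ht,Hs,"diff",Et-Ht,Es-Hs)
E
```

```text
eye [ 0.7542897  -0.05418327  0.1       ] [ 0.75999594 -0.04738469  0.1       ] hook [ 0.75110728 -0.04982501  0.2695    ] [ 0.75581775 -0.04406324  0.2285    ] diff [ 0.00318242 -0.00435826 -0.1695    ] [ 0.00417819 -0.00332145 -0.1285    ]
```

Call:
play_rows(commands=[0,0,0,0,0,0,1,0,-0.36,0.14,0,0,0,0,0,0,0,2,0,0,0,0,0,0,3,0,0,0,0,0,0,3,0,0,0,0,0,0,2.5,0,0,0,0,0,0,1,0,0,0,0,0,0,0,0,0,0,0,0,0,0,0,0,0])

```text
time: 11.2
tcp_pos: [0.4837, -0.0253, 0.1402]
eef_rot: [0.001, 0.04, 0.999, 0.0]
contact_force: [0.5, -0.1, -2.8]
grip_width: 0.0232
grip_force: 60.0
```

```bash
python3 look.py l2
```

```text
top tip [ 0.7629 -0.0475  0.1194] [275.1 134.6] bend [275.3 131.3]
crop origin 243 93
scene tip [ 0.7629 -0.0475  0.1194] [223.4 225.3] bend [223.1 214.1]
crop origin 189 183
now [ 0.4837 -0.0253  0.1402] yaw 175.45 tilt [ 1.5e-03 -1.0e-04 -1.0e+00] | shift cm [  0.99  -0.25 -10.98] rot deg [0.   0.09 0.45]
11.2 [ -3.   15.5 -11.6  62.8   0.    1.6] [ 0.5 -0.1 -2.8]
```

View pics/l2.png

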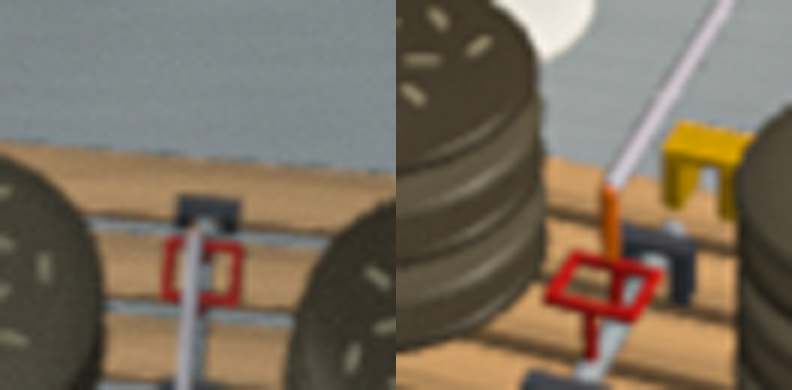

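The bend is at about (275,132) in the top view. The tip is about 6.5 mm too far left and 4 mm too far forward, so I'll correct that and look again.

Call:
play_rows(commands=[0,0.35,-0.66,0,0,0,0,0,0,0,0.5,0,0,0,0,0,0,0,0,0,0,0,0,0,0,0,0,0,0,0,0,0,0,0,0])

```text
time: 11.8
tcp_pos: [0.4788, -0.0321, 0.1344]
eef_rot: [0.0, 0.04, 0.999, 0.0]
contact_force: [-0.4, -0.3, -3.3]
grip_width: 0.0232
grip_force: 60.2
```

```bash
python3 look.py l3
```

```text
top tip [ 0.7579 -0.0546  0.1131] [277.  136.3] bend [277.3 133.2]
crop origin 243 93
scene tip [ 0.7579 -0.0546  0.1131] [221.5 225.6] bend [221.2 214.5]
crop origin 189 183
now [ 0.4788 -0.0321  0.1344] yaw 175.39 tilt [ 1.e-04  1.e-04 -1.e+00] | shift cm [  0.57   0.46 -11.56] rot deg [0.   0.01 0.39]
11.8 [ -3.8  15.4 -12.7  61.9   0.    0.8] [-0.4 -0.3 -3.3]
```

View pics/l3.png

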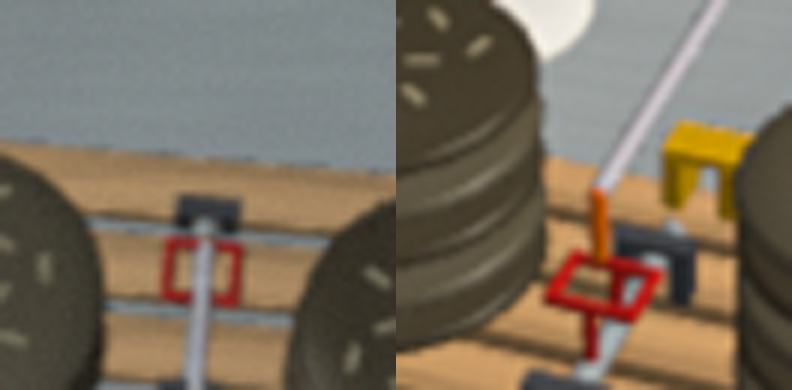

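The pin (scene (600,262)) projects down into the centre of the eye. I'll lower it in small steps and check the force after each.

Call:
play_rows(commands=[0,0,0,0.5,0,0,0,0,0,0,0.4,0,0,0,0,0,0,0.3,0,0,0,0,0,0,0.2,0,0,0,0,0,0,0,0,0,0])

```text
time: 12.4
tcp_pos: [0.4784, -0.032, 0.1198]
eef_rot: [-0.0, 0.04, 0.999, 0.0]
contact_force: [0.0, 0.3, -3.1]
grip_width: 0.0232
grip_force: 60.2
```

Call:
play_rows(commands=[0,0,0,0.3,0,0,0,0,0,0,0.2,0,0,0,0,0,0,0,0,0,0])

```text
time: 12.7
tcp_pos: [0.4786, -0.032, 0.115]
eef_rot: [-0.0, 0.04, 0.999, 0.0]
contact_force: [-0.3, 0.1, -3.7]
grip_width: 0.023
grip_force: 60.2
```

Call:
play_rows(commands=[0,0,0,0.6,0,0,0,0,0,0,0.6,0,0,0,0,0,0,0.5,0,0,0,0,0,0,0,0,0,0,0,0,0,0,0,0,0])

```text
time: 13.2
tcp_pos: [0.4786, -0.032, 0.098]
eef_rot: [-0.0, 0.04, 0.999, 0.0]
contact_force: [0.1, 0.1, -3.6]
grip_width: 0.0233
grip_force: 60.2
```

```bash
python3 look.py l4
```

```text
top tip [ 0.7577 -0.0545  0.0765] [276.7 139.2] bend [277.  136.1]
crop origin 243 93
scene tip [ 0.7577 -0.0545  0.0765] [221.8 235.4] bend [221.5 224.6]
crop origin 189 183
now [ 0.4786 -0.032   0.098 ] yaw 175.39 tilt [-6.e-04  1.e-04 -1.e+00] | shift cm [  0.56   0.46 -15.2 ] rot deg [-0.   -0.04  0.39]
13.2 [ -3.8  17.5 -15.8  56.7   0.    0.8] [ 0.1  0.1 -3.6]
```

View pics/l4.png

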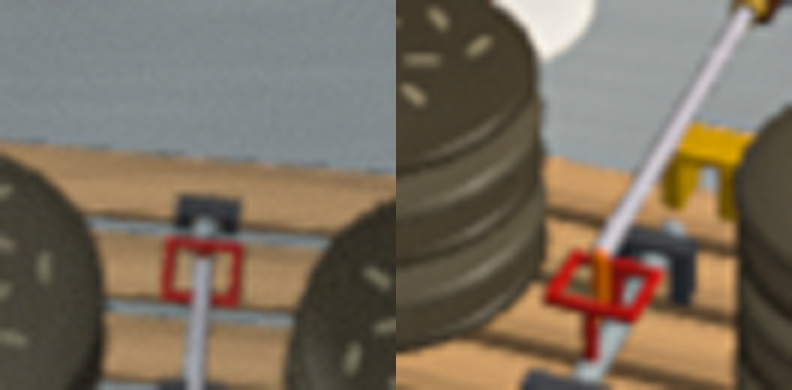

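The orange pin now passes through the red eye (scene (603,280), top (203,255)). Next is the pull.

Call:
play_rows(commands=[0,0.2,0,0,0,0,0,0,0.2,0,0,0,0,0,0,0.2,0,0,0,0,0,0,0.2,0,0,0,0,0,0,0.2,0,0,0,0,0,0,0.2,0,0,0,0,0])

```text
time: 13.9
tcp_pos: [0.4682, -0.0311, 0.0988]
eef_rot: [0.002, 0.04, 0.999, -0.0]
contact_force: [4.4, -0.3, -3.8]
grip_width: 0.0234
grip_force: 60.1
```

Call:
play_rows(commands=[0,0.2,0,0,0,0,0,0,0.2,0,0,0,0,0,0,0.2,0,0,0,0,0,0,0.2,0,0,0,0,0,0,0.2,0,0,0,0,0,0,0.2,0,0,0,0,0])

```text
time: 14.5
tcp_pos: [0.4549, -0.0301, 0.0984]
eef_rot: [0.0, 0.04, 0.999, 0.0]
contact_force: [4.8, 0.7, -3.1]
grip_width: 0.0236
grip_force: 60.1
```

Call:
play_rows(commands=[0,0.2,0,0,0,0,0,0,0.2,0,0,0,0,0,0,0.2,0,0,0,0,0,0,0.2,0,0,0,0,0,0,0.2,0,0,0,0,0,0,0,0,0,0,0,0,0,0,0,0,0,0,0])

```text
time: 15.2
tcp_pos: [0.4444, -0.0292, 0.0982]
eef_rot: [-0.0, 0.04, 0.999, 0.0]
contact_force: [2.4, -0.4, -2.4]
grip_width: 0.0235
grip_force: 60.2
```

```bash
cat > st.py <<'E'
from h import *
from plant import arm
o=arm.get_obs();print(o["time"],o["contact_force"].round(2),o["wrist_torque"].round(2));R,x=pose(o)
X=np.array([.4786,-.032,.098]);print("moved mm tool",R.inv().apply(x-X)*1000); go(o,175.39,X)
E
python3 st.py
```

```text
15.2 [ 2.43 -0.41 -2.39] [ 0.08 -0.6   0.11]
moved mm tool [ 3.43215138e+01  2.55830099e-02 -2.08751885e-01]
now [ 0.4444 -0.0292  0.0982] yaw 175.4 tilt [-9.e-04  1.e-04 -1.e+00] | shift cm [-3.43 -0.    0.02] rot deg [ 0.   -0.05  0.01]
```

```bash
python3 - <<'E'
from h import *
t=np.load("top.npz")
f=ray(t,273,184.8,.04);r=ray(t,277.6,119.7,.04);e=ray(t,276.8,138.3,.1)
print(f,r,np.linalg.norm(r-f)); c=(f+r)/2; ax=np.array([.9962,-.087,0]);print("eye x in tray",(e-c)@ax)
E
```

```text
[ 0.58990994 -0.04005872  0.04      ] [ 0.84645628 -0.05955267  0.04      ] 0.25728590728195216
eye x in tray 0.03635022793882346
```

Call:
play_rows(commands=[0,0.2,0,0,0,0,0,0,0.2,0,0,0,0,0,0,0.2,0,0,0,0,0,0,0.2,0,0,0,0,0,0,0.2,0,0,0,0,0])

```text
time: 15.7
tcp_pos: [0.4348, -0.0284, 0.0984]
eef_rot: [0.0, 0.04, 0.999, 0.0]
contact_force: [3.7, 0.0, -3.5]
grip_width: 0.023
grip_force: 60.2
```

Call:
play_rows(commands=[0,0.1,0,0,0,0,0,0,0.1,0,0,0,0,0,0,0.1,0,0,0,0,0])

```text
time: 16.0
tcp_pos: [0.4319, -0.0282, 0.0983]
eef_rot: [0.0, 0.04, 0.999, 0.0]
contact_force: [4.4, 0.5, -3.5]
grip_width: 0.0231
grip_force: 60.2
```

```bash
python3 st.py
```

```text
16.0 [ 4.41  0.48 -3.49] [ 0.12 -0.79  0.25]
moved mm tool [ 4.68375985e+01  1.28983862e-02 -3.51796337e-01]
now [ 0.4319 -0.0282  0.0983] yaw 175.4 tilt [ 2.e-04  0.e+00 -1.e+00] | shift cm [-4.68 -0.    0.04] rot deg [0.   0.01 0.01]
```

Now 1 mm rows in short calls, watching the force.

Call:
play_rows(commands=[0,0.1,0,0,0,0,0,0,0.1,0,0,0,0,0,0,0.1,0,0,0,0,0,0,0.1,0,0,0,0,0])

```text
time: 16.4
tcp_pos: [0.4279, -0.0279, 0.0983]
eef_rot: [-0.0, 0.04, 0.999, 0.0]
contact_force: [4.5, -0.6, -4.1]
grip_width: 0.0233
grip_force: 60.2
```

Call:
play_rows(commands=[0,0.1,0,0,0,0,0,0,0.1,0,0,0,0,0,0,0.1,0,0,0,0,0])

```text
time: 16.7
tcp_pos: [0.4249, -0.0277, 0.0983]
eef_rot: [0.0, 0.04, 0.999, 0.0]
contact_force: [5.2, 0.2, -3.6]
grip_width: 0.023
grip_force: 60.2
```

Call:
play_rows(commands=[0,0.1,0,0,0,0,0,0,0.1,0,0,0,0,0,0,0.1,0,0,0,0,0])

```text
time: 17.0
tcp_pos: [0.4219, -0.0274, 0.0983]
eef_rot: [0.0, 0.04, 0.999, 0.0]
contact_force: [4.7, -0.4, -3.9]
grip_width: 0.0231
grip_force: 60.2
```

Call:
play_rows(commands=[0,0.1,0,0,0,0,0,0,0.1,0,0,0,0,0,0,0.1,0,0,0,0,0])

```text
time: 17.3
tcp_pos: [0.4189, -0.0272, 0.0983]
eef_rot: [0.0, 0.04, 0.999, 0.0]
contact_force: [4.0, 0.8, -4.1]
grip_width: 0.0232
grip_force: 60.2
```

Call:
play_rows(commands=[0,0.1,0,0,0,0,0,0,0.1,0,0,0,0,0,0,0.1,0,0,0,0,0])

```text
time: 17.6
tcp_pos: [0.4159, -0.0269, 0.0983]
eef_rot: [-0.0, 0.04, 0.999, 0.0]
contact_force: [3.9, 1.1, -3.7]
grip_width: 0.0233
grip_force: 60.2
```

Call:
play_rows(commands=[0,0.1,0,0,0,0,0,0,0.1,0,0,0,0,0,0,0.1,0,0,0,0,0])

```text
time: 17.9
tcp_pos: [0.415, -0.0269, 0.0988]
eef_rot: [0.002, 0.04, 0.999, -0.0]
contact_force: [10.7, 0.6, -5.8]
grip_width: 0.0231
grip_force: 59.9
```

At the stop. I'll settle for one row before adding force.

Call:
play_rows(commands=[0,0.05,0,0,0,0,0,0,0,0,0,0,0,0])

```text
time: 18.1
tcp_pos: [0.415, -0.0269, 0.0989]
eef_rot: [0.002, 0.04, 0.999, -0.0]
contact_force: [10.0, 0.9, -5.7]
grip_width: 0.0231
grip_force: 59.8
```

Call:
play_rows(commands=[0,0.1,0,0,0,0,0,0,0,0,0,0,0,0])

```text
time: 18.3
tcp_pos: [0.4151, -0.0268, 0.0991]
eef_rot: [0.003, 0.04, 0.999, -0.0]
contact_force: [12.6, -0.9, -7.7]
grip_width: 0.0234
grip_force: 59.7
```

Call:
play_rows(commands=[0,0.1,0,0,0,0,0,0,0,0,0,0,0,0,0,0,0,0,0,0,0,0,0,0,0,0,0,0])

```text
time: 18.7
tcp_pos: [0.4151, -0.0269, 0.0996]
eef_rot: [0.004, 0.04, 0.999, -0.0]
contact_force: [13.0, 0.2, -6.2]
grip_width: 0.0232
grip_force: 59.9
```

Call:
play_rows(commands=[0,0.08,0,0,0,0,0,0,0,0,0,0,0,0,0,0,0,0,0,0,0,0,0,0,0,0,0,0,0,0,0,0,0,0,0,0,0,0,0,0,0,0])

```text
time: 19.3
tcp_pos: [0.4151, -0.0268, 0.0998]
eef_rot: [0.005, 0.04, 0.999, -0.0]
contact_force: [15.3, 0.7, -7.3]
grip_width: 0.0235
grip_force: 59.8
```

Call:
play_rows(commands=[0,0,0,0,0,0,0,0,0,0,0,0,0,0,0,0,0,0,0,0,0,0,0,0,0,0,0,0,0,0,0,0,0,0,0])

```text
time: 19.8
tcp_pos: [0.4151, -0.0268, 0.0998]
eef_rot: [0.005, 0.04, 0.999, -0.0]
contact_force: [15.2, 0.6, -7.1]
grip_width: 0.0236
grip_force: 59.8
```

```bash
python3 st.py; python3 - <<'E'
from h import *
from plant import cams
t=np.load("top.npz");p,_=cams.read_camera("top")
m=mask(p,172,6,150,110,(255,125,300,178));v,u=np.nonzero(m);print(u.min(),u.max(),v.min(),v.max());a,b=(u.min()+u.max())/2,(v.min()+v.max())/2
print((ray(t,a,b,.1)-ray(t,276,138,.1)))
E
```

```text
19.8 [15.22  0.58 -7.11] [ 0.02 -2.27  0.26]
moved mm tool [ 6.36886448e+01  4.45213779e-02 -2.41449561e+00]
now [ 0.4151 -0.0268  0.0998] yaw 175.39 tilt [ 1.040e-02 -7.000e-04 -9.999e-01] | shift cm [-6.37 -0.    0.24] rot deg [ 0.01  0.6  -0.  ]
269 281 147 157
[-0.05331842  0.00408434  0.        ]
```

Held for over 1 s at about 15 N. Next I'll relax, centre the pin and lift it out.

Call:
play_rows(commands=[0,-0.3,0,0,0,0,0,0,-0.3,0,0,0,0,0,0,-0.3,0,0,0,0,0,0,-0.3,0,0,0,0,0,0,-0.15,0,0,0,0,0,0,0,0,0,0,0,0,0,0,0,0,0,0,0])

```text
time: 20.55
tcp_pos: [0.4227, -0.0276, 0.0981]
eef_rot: [-0.0, 0.04, 0.999, -0.0]
contact_force: [-0.0, -0.7, -4.5]
grip_width: 0.0232
grip_force: 60.2
```

```bash
python3 st.py; sed -i 's/\[.755,-.0515,.1\]/[.72,-.05,.1]/' look.py; python3 look.py l5
```

```text
20.55 [-0.   -0.66 -4.5 ] [-0.02  0.01  0.07]
moved mm tool [56.05063541 -0.05984926 -0.07603012]
now [ 0.4227 -0.0276  0.0981] yaw 175.39 tilt [-9.e-04 -0.e+00 -1.e+00] | shift cm [-5.61  0.01  0.01] rot deg [-0.01 -0.05 -0.  ]
top tip [ 0.7018 -0.0501  0.0766] [275.7 153.6] bend [275.9 150.9]
crop origin 242 102
scene tip [ 0.7018 -0.0501  0.0766] [228.4 224. ] bend [228.3 213.5]
crop origin 193 176
now [ 0.4227 -0.0276  0.0981] yaw 175.39 tilt [-9.e-04 -0.e+00 -1.e+00] | shift cm [ -5.04   0.46 -15.19] rot deg [-0.01 -0.05  0.39]
20.55 [ -3.7  11.8 -23.7  54.6  -0.    0.9] [-0.  -0.7 -4.5]
```

View pics/l5.png

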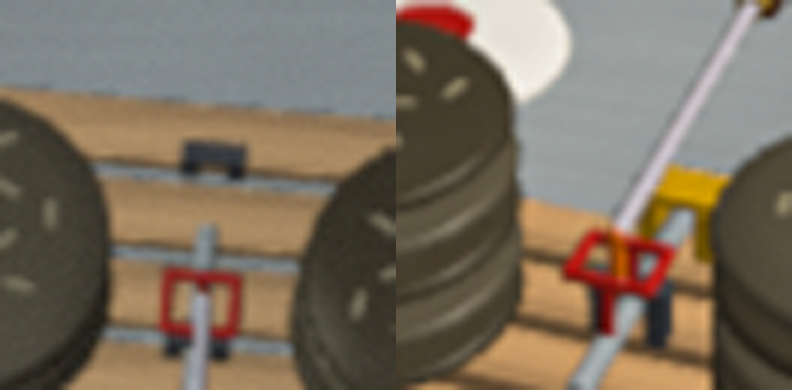

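The pin is free inside the eye and the nose is under the yellow keeper. I'll lift straight up.

Call:
play_rows(commands=[0,0,0,-1,0,0,0,0,0,0,-1,0,0,0,0,0,0,-2,0,0,0,0,0,0,-4,0,0,0,0,0,0,-4,0,0,0,0,0,0,-4,0,0,0,0,0,0,0,0,0,0,0])

```text
validation failed for argument at $.co...
```

```bash
python3 - <<'E'
from h import *
from plant import arm,cams
o=arm.get_obs();R,x=pose(o);go(o,175.4,[.4824,.2331,.256]);go(o,-67.2,[.4824,.2331,.256]);print(o["contact_force"])
t=np.load("top.npz");p,_=cams.read_camera("top")
m=mask(p,172,6,150,110,(255,125,300,178));v,u=np.nonzero(m);print(u.min(),u.max(),v.min(),v.max())
E
```

```text
now [ 0.4228 -0.0275  0.0982] yaw 175.39 tilt [-6.e-04  0.e+00 -1.e+00] | shift cm [ -3.84  26.46 -15.78] rot deg [-0.   -0.03 -0.01]
now [ 0.4228 -0.0275  0.0982] yaw 175.39 tilt [-6.e-04  0.e+00 -1.e+00] | shift cm [ -3.84  26.46 -15.78] rot deg [ 3.0000e-02 -2.0000e-02 -1.1741e+02]
[-0.20110055 -0.66792608 -3.40884475]
269 281 147 157
```

The call was refused because it had a stray number. Resending it.

Call:
play_rows(commands=[0,0,0,-1,0,0,0,0,0,0,-1,0,0,0,0,0,0,-2,0,0,0,0,0,0,-4,0,0,0,0,0,0,-4,0,0,0,0,0,0,-3.8,0,0,0,0,0,0,0,0,0,0])

```text
time: 21.4
tcp_pos: [0.4267, -0.0278, 0.263]
eef_rot: [0.007, 0.04, 0.999, -0.0]
contact_force: [0.6, -0.9, -2.7]
grip_width: 0.0231
grip_force: 60.4
```

Call:
play_rows(commands=[0,-0.48,3.3,0,0,0,0,0,-0.48,3.3,0,0,0,0,0,-0.48,3.3,0,0,0,0,0,-0.48,3.3,0,0,0,0,0,-0.48,3.3,0,0,0,0,0,-0.48,3.3,0,0,0,0,0,-0.48,3.3,0,0,0,0,0,-0.48,3.3,0,0,0,0])

```text
time: 22.2
tcp_pos: [0.4824, 0.2337, 0.256]
eef_rot: [-0.0, 0.04, 0.999, -0.0]
contact_force: [1.4, -0.1, -3.5]
grip_width: 0.0228
grip_force: 60.3
```

Call:
play_rows(commands=[0,0,0,0,0,0,-4,0,0,0,0,0,0,-8,0,0,0,0,0,0,-8.4,0,0,0,0,0,0,-8.4,0,0,0,0,0,0,-8.4,0,0,0,0,0,0,-8.4,0,0,0,0,0,0,-8.4,0,0,0,0,0,0,-8.4,0,0,0,0,0,0,-8.4,0,0,0,0,0,0,-8.4,0,0,0,0,0,0,-8.4,0,0,0,0,0,0,-8.4])

```text
time: 23.4
tcp_pos: [0.4822, 0.2323, 0.2559]
eef_rot: [0.001, 0.718, -0.696, -0.0]
contact_force: [-1.0, -0.1, -2.6]
grip_width: 0.0229
grip_force: 60.5
```

Call:
play_rows(commands=[0,0,0,0,0,0,-8.4,0,0,0,0,0,0,-8,0,0,0,0,0,0,-4,0,0,0,0,0,0,-1,0,0,0,0,0,0,0,0,0,0,0,0,0,0])

```text
time: 24.0
tcp_pos: [0.4825, 0.2324, 0.2562]
eef_rot: [0.0, 0.833, -0.554, -0.0]
contact_force: [0.3, 0.6, -2.5]
grip_width: 0.0235
grip_force: 60.6
```

```bash
python3 - <<'E'
from h import *
from plant import arm,cams
o=arm.get_obs();R,x=pose(o);go(o,-67.2,[.4824,.2331,.2559]);print(o["time"],o["contact_force"])
s=dict(np.load("scene.npz"));a=np.load("s2.npz")["p"];p,_=cams.read_camera("scene")
T=R.apply([-.28,0,.0213])+x;u,v=pix(s,T).astype(int);print(u,v)
f=lambda q:cv2.resize(q[v-40:v+45,u-105:u+20],None,fx=3,fy=3)
cv2.imwrite("pics/c.png",np.hstack([f(a),f(p)])[:,:,::-1])
E
```

```text
now [0.4825 0.2324 0.2562] yaw -67.26 tilt [-3.e-04 -2.e-04 -1.e+00] | shift cm [-0.06 -0.02  0.03] rot deg [ 0.02 -0.   -0.06]
24.0 [ 0.33477286  0.57779211 -2.4514587 ]
413 151
```

View pics/c.png

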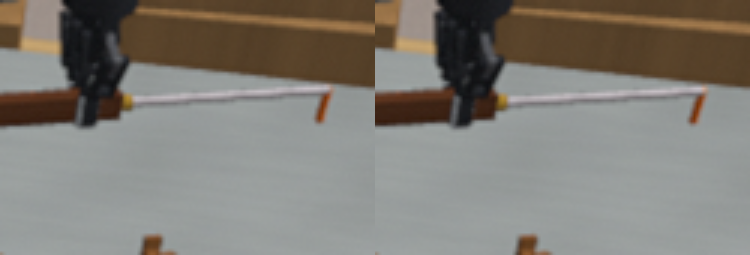

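The two crops match (pin at (323,105) in both), so the rod hasn't shifted in the grip. Lowering it into the cradle.

Call:
play_rows(commands=[0,-0.06,-0.02,3,0,0,0,0,0,0,4,0,0,0,0,0,0,4,0,0,0,0,0,0,3,0,0,0,0,0,0,2,0,0,0,0,0,0,1,0,0,0,0,0,0,0,0,0,0,0,0,0,0,0,0,0])

```text
time: 24.85
tcp_pos: [0.4834, 0.2335, 0.0873]
eef_rot: [-0.001, 0.833, -0.554, 0.0]
contact_force: [-0.6, 0.6, -2.2]
grip_width: 0.0232
grip_force: 60.6
```

Call:
play_rows(commands=[0,0,0,1,0,0,0,0,0,0,0.8,0,0,0,0,0,0,0.6,0,0,0,0,0,0,0.4,0,0,0,0,0,0,0.15,0,0,0,0,0,0,0,0,0,0,0,0,0,0,0,0,0])

```text
time: 25.55
tcp_pos: [0.4828, 0.2332, 0.057]
eef_rot: [-0.0, 0.833, -0.553, 0.0]
contact_force: [0.5, -0.5, -4.0]
grip_width: 0.0234
grip_force: 60.6
```

Call:
play_rows(commands=[0,0,0,0.12,0,0,0,0,0,0,0,0,0,0,0,0,0,0,0,0,0])

```text
time: 25.85
tcp_pos: [0.483, 0.2333, 0.0561]
eef_rot: [-0.001, 0.833, -0.553, 0.0]
contact_force: [0.3, -1.2, 0.9]
grip_width: 0.0232
grip_force: 61.1
```

Call:
play_rows(commands=[3.5,0,0,0,0,0,0,5,0,0,0,0,0,0,8.5,0,0,0,0,0,0,8.5,0,0,0,0,0,0,8.5,0,0,0,0,0,0,8.5,0,0,0,0,0,0,8.5,0,0,0,0,0,0])

```text
time: 26.55
tcp_pos: [0.4826, 0.2332, 0.0556]
eef_rot: [0.0, 0.833, -0.553, 0.0]
contact_force: [0.1, -0.2, 0.1]
grip_width: 0.085
grip_force: 0.0
```

Call:
play_rows(commands=[8.5,0,0,-1,0,0,0,8.5,0,0,-3,0,0,0,8.5,0,0,-4,0,0,0,8.5,0,0,-4,0,0,0,8.5,0,0,-4,0,0,0,8.5,0,0,-1.4,0,0,0,8.5,0,0,0,0,0,0,8.5,0,0,0,0,0,0])

```text
time: 27.35
tcp_pos: [0.4824, 0.2331, 0.2296]
eef_rot: [-0.0, 0.833, -0.553, 0.0]
contact_force: [-0.5, 0.0, -0.9]
grip_width: 0.0849
grip_force: 0.0
```

```bash
python3 - <<'E'
from h import *
from plant import arm,cams
o=arm.get_obs();print(o["time"],o["contact_force"],o["tcp_pos"],o["grip_width"])
s=np.load("scene.npz");p,_=cams.read_camera("scene")
for q in(s["p"],p):
    m=mask(q,2,18,150,100,(390,185,412,205));v,u=np.nonzero(m);print("pin",len(u),u.mean(),v.mean(),v.min(),v.max())
    m=mask(q,0,12,110,20,(296,190,342,212));v,u=np.nonzero(m);print("handle",len(u),u.mean(),v.mean())
t=np.load("top.npz");a=cams.read_camera("top")[0]
m=mask(a,172,6,150,110,(255,125,300,178));v,u=np.nonzero(m);print("eye",u.min(),u.max(),v.min(),v.max())
for n,k in(("stack/bystander diff",t["p"]),): 
    df=np.abs(a.astype(int)-k).max(2)>40; df[:, :230]=0; print("changed px in tray/right area",[(r,df[r:r+20,230:440].sum()) for r in range(100,260,20)])
E
```

```text
27.35 [-0.46492312  0.02209475 -0.92071987] [0.48236921 0.23306007 0.22955643] 0.08488129456286438
pin 12 400.0 196.75 194 200
handle 317 318.97476340694004 198.95268138801262
pin 11 400.54545454545456 197.0909090909091 194 200
handle 313 319.3035143769968 199.06709265175718
eye 269 281 147 157
changed px in tray/right area [(100, np.int64(0)), (120, np.int64(62)), (140, np.int64(120)), (160, np.int64(14)), (180, np.int64(0)), (200, np.int64(0)), (220, np.int64(0)), (240, np.int64(0))]
```

The rod is back where it lay, the bolt hasn't moved from its stop and nothing else has changed. Handing in.

```bash
python3 -c "
from plant import ticket
print(ticket.finish_job())"
```

```text
the job is handed in; nothing more can be done
None
```

I drew the bolt to its end stop and held it there at about 15 N for just over a second, left its nose in the keeper, laid the rod back in its cradle, and handed the job in at about 27 s of robot time; the hand-in gave no verdict, and my last camera check showed nothing else moved.

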